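# Clip the stone canister shut and slide it to the label station's switch

## Task

Stand the dark tumbler that blocks the slide lane upright on the round cork pad, and press the canister's red clasp down past its snap point so that it lies shut against the canister. Then push the canister along the lane against the roller lever until the switch just clicks, with the needle of its dial in the green and never in the red, and leave it standing there holding the lever. Leave the other ware standing where it is.

Things in the scene. Friction and masses are not known exactly. Their poses are not given: they have to be found in the camera images.
- lane: Fixed label station: grey deck 130 x 450 mm, 8 mm thick, with two aluminium rails 100 mm apart inside, 12 mm high above the deck, from y = -175 to +105 mm. Origin: on the lane's centre line, at bench height (z = 0). +y runs along the lane, the way the canister is pushed; +x points across it, to the side of the canister's clasp.
- dial (a point): Centre of the switch's white dial (62 mm diameter), facing up on the blue switch housing (75 x 65 mm, 52 mm high) beside the lane at lane x = -98, y = +170 mm. A black needle geared 4:1 to the roller lever moves over a white arc (not clicked), then a green arc (clicked), then a red arc (overtravel).
- lane_end (a point): Middle of the lane's end at deck height: the face of a grey label head 120 mm wide and 83 mm high, at lane y = +197 mm
- switch (a joint): Roller lever, rad: 0 at rest, grows as the roller is pushed to lane +y. Upright hinge at lane x = -60, y = +135 mm, arm 70 mm; at 0 the arm slants 0.40 rad back towards the canister. Clicks at 0.20 (roller pushed 13 mm); green 0.20 to 0.32 (13 to 22 mm); red above. Stop 0.52. Spring 0.4 N at rest, 0.9 N in the green: the canister's friction on the deck holds against it
- roller (a point): Centre of the black roller (20 mm diameter, 18 mm high, axis upright, 48 mm above the bench) at the lever's end; it stays within 8 mm of the lane's centre line. At rest it is at lane y = +108 mm.
- canister_mid (a point): Square marble canister with amber bands and dark lid, 92 x 92 mm, 94 mm high, 0.75 kg, too wide to grip, standing on the deck between the rails (4 mm play each side). The point is its centre, 47 mm above its underside; x points to the clasp, y the way it is to be pushed (its flat pushing face is 46 mm behind), parallel to the lane's axes within about 0.08 rad.
- bail (a joint): Swing clasp on the canister's +x face, rad: 0 open (pointing outward and 0.68 rad above level), 2.25 shut (hanging flat down the face). Axis along canister y, 50 mm out in x from the canister's centre, 68 mm above its underside. It snaps over centre at 1.0 (0.32 rad below level): a spring holds it open before that and pulls it shut after. About 2 N down on the tab moves it.
- clasp_tab (a point): Centre of the red tab at the clasp's end, 60 mm wide (along canister y), 18 mm long, 5 mm thick, 45 mm from the clasp's axis.
- tumbler_mid (a point): Centre (half-way up, 42 mm above the underside) of a dark round open stone tumbler, 85 mm high, 56 mm diameter at the foot, 58 mm at the rim, wall 4 mm, 0.2 kg, standing on the lane's deck between the canister and the roller.
- pad: Round cork pad, 120 mm diameter, 6 mm thick, fixed on the bench; origin: centre of its underside. The tumbler's foot must end wholly upon it.
- bowl: Bystander: cream stone bowl, 104 mm diameter, 45 mm high. Origin: centre of its underside.
- vase: Bystander: cream vase, 80 mm widest, 120 mm high. Origin: centre of its underside.
- mug: Bystander: mint mug, 72 mm diameter with a handle at its +y, 80 mm high. Origin: centre of its underside.
- dishes: Bystander: stack of pink dishes, 100 mm diameter, 55 mm high. Origin: centre of its underside.
- candle: Bystander: amber jar with wooden cap, 76 mm diameter, 75 mm high. Origin: centre of its underside.
- flask: Bystander: pale green flask, 90 mm widest, 150 mm high. Origin: centre of its underside.
Mind the look-alikes: they are no part of the job. Leave any pink look-alike of the part that bears tumbler_mid alone.

How it is judged:
By the outcome, as a careful person would: the job done as asked, in the order asked, and still so for the second after the job is handed in, with the robot touching nothing.
It also fails if it takes over 72 s, if anything falls off the work surface, if the arm or the gripper's body presses on something with over 40 N, if the wrist force passes 120 N, or if a joint passes its speed limit or range.

## Robot

A 6-joint arm with a two-finger parallel gripper is mounted at the origin on the work surface. World frame = base frame: x ahead of the robot, y to its left, z up, the work surface at z = 0. Lengths are in m, angles in rad, forces in N, time in s.
With the tool pointing down it reaches from about 0.25 to 0.775 m from the base axis. Payload 4 kg.
Tool frame: the origin (TCP) lies at the very end of the fingers, on their centre line; the grasp point (between the pads) lies 19 mm behind it; z points along the fingers, y is the direction in which the jaws open and shut (so a half turn about z gives the same grasp; the last joint's range is limited). The gripper opens to 94 mm and grips with 3 to 60 N. Pads are 16 mm wide; open, the fingers measure 119 mm over their backs; the gripper's body (75 mm by 177 mm) begins 78 mm behind the grasp point.
Start: joints at [-1.433, 0.087, 1.371, -0, 1.684, -0.103], TCP at [0.131, -0.534, 0.206] pointing down, gripper open.
Joint ranges: [-3.1, 3.1], [-0.76, 2.03], [0.27, 2.55], [-1.08, 4.22], [0.17, 2.65], [-2.57, 2.57]. Speed limits (rad/s): [2.79, 2.79, 3.14, 3.14, 3.14, 3.14].

## Interface

Orientations are given as [roll, pitch, yaw] about the fixed x, y, z axes, in that order (R = Rz(yaw) Ry(pitch) Rx(roll)).
In Python, from bench import robot, cams, models gives the robot as it stands.
- The arm moves only by the tool step_arm, never from a script. Its argument "series" is a list of rows, each a list of 5 numbers: the gripper command: -1 is shut, 1 is fully open, values between are in proportion, then the shift along the tool's x, y, z in mm, then the turn about the tool's z in degrees. A call has 1 to 20 rows; each row is the pose to reach, as a shift and turn from the pose commanded when the call began, along the tool's axes at that moment; what a row does not reach only later rows make up. A row lasts 1/8 s, in which the tool goes at most 62.5 mm and 10.7 degrees, less where a joint would pass 70% of its speed; a pose out of reach is approached as far as the arm can. A call with a gripper value outside its range is refused whole. The fingers move at their own pace and stop on an object; the grip force is fixed at half the most. Time passes only in rows, so rows that repeat a pose let the fingers close. It gives the time, the measured TCP pose, the force and the opening at its end, in the units of the state.
- robot.get_obs(): the state, without advancing time (a new reading comes with each control period).
- cams.snapshot(name): name is "side" or "top"; returns a dict with "pixels" (384x512x3 uint8, red, green, blue), "fov_y" (degrees; the focal length in pixels is half the picture's height over the tangent of half this angle, whatever the lens; pixels are square), "cx", "cy" (the principal point, pixels), "k1" (the pictures are not rectified: a ray, as slopes to the right and down, at radius r is drawn at 1 + k1 r^2 times it, then the intrinsics apply), "R" (3x3) and "t" (3): a world point X has camera coordinates R X + t. Camera axes: x right, y down, z forward; pixel columns grow to the right and rows downward; lengths in m; the calibration is good to about 2 mm. A picture is of the moment at which its call begins. There is no depth.
- robot.close_job(): hands the job in, once; it reports no verdict.
Trained networks look in a picture, given as the dict that the camera call returned (one of the last four; its "shot" number tells which), for a name from the list of things; names that differ only in an ending like _2 or _b are one class to them, and where a whole thing is asked for, a point or a joint stands for the part that bears it (a point fixed in the world has none). Each returns a list of dicts, best first, with "p" (0 to 1); they miss things now and then, are a little off and sometimes report something else, mostly with a low value. They report only what shows in the picture. A call takes as long as a camera call. They do not tell look-alikes from the thing itself.
- models.find_in(picture, label): "position" ([x, y, z] in m, in world coordinates, good to about 4 mm: the middle of the surface that is visible of it).
- models.pinpoint(picture, label): "position" ([x, y, z] in m, in world coordinates, good to about 4 mm: a listed point, or the origin of a listed thing).
The state is a dict: "time": time; "joint_positions": joint angles; "qvel": joint speeds; "joint_torque": joint torques, N m; "tool_pos": TCP position; "ee_rot": TCP orientation; "wrist_force": force on the tool from outside, world axes, zero at the start; "wrist_torque": the same for the moment, N m; "width": finger opening in m.
Only numpy, scipy, OpenCV 4.12 (cv2) and the standard library are available. Lean on these libraries where they do the work, as an engineer would, in place of code of your own. Each camera call takes 0.05 s, during which the arm holds its last target. There are 200 camera calls.

## Working session

There is one attempt and no reset: what is moved stays moved. The work goes in short steps, Python scripts to look and compute and a tool call to move; the robot and the scene stay as the last step left them, time stands still between calls to the robot, and variables do not carry over. Pictures are saved under pics/ and viewed, about 8 in all and at most 12, crops included, and the job is handed in when it is done.

Besides the shell and the picture viewer there is one more tool, called after "Request:" as name(argument=value, ...), one argument or row to a line, values as JSON. step_arm: Moves the arm, as the interface text tells. Its arguments: {"type":"object","properties":{"series":{"type":"array","items":{"type":"array","items":{"type":"number"}}}},"required":["series"]}

```bash
mkdir -p pics; cat > h.py <<'E'
from bench import robot,cams,models
import numpy as np,cv2
def snap(n,f=None):
    s=cams.snapshot(n)
    if f: cv2.imwrite('pics/'+f,cv2.cvtColor(s['pixels'],cv2.COLOR_RGB2BGR))
    return s
def K(s):
    f=192/np.tan(np.radians(s['fov_y'])/2); return f
def proj(s,X):
    c=np.array(s['R'])@np.array(X)+np.array(s['t']); u=c[:2]/c[2]; u=u*(1+s['k1']*(u@u)); return u*K(s)+[s['cx'],s['cy']]
def ray(s,px,z):
    d=(np.array(px,float)-[s['cx'],s['cy']])/K(s); u=d.copy()
    for _ in range(20): u=d/(1+s['k1']*(u@u))
    R=np.array(s['R']);C=-R.T@np.array(s['t']); v=R.T@np.array([u[0],u[1],1]); return C+v*(z-C[2])/v[2]
E
python3 - <<'E'
from h import *
S=[snap('top','top1.png'),snap('side','side1.png')]
o=robot.get_obs();print(o['time'],o['tool_pos'],o['ee_rot'],o['width'])
for s in S:
    print('cam',-np.array(s['R']).T@s['t'])
    for l in ['lane','dial','lane_end','roller','canister_mid','clasp_tab','tumbler_mid','pad','bowl','vase','mug','dishes','candle','flask']:
        print(l,[(np.round(d['position'],3).tolist(),round(d['p'],2),proj(s,d['position']).astype(int).tolist()) for d in models.pinpoint(s,l)[:3]])
a=[cv2.imread('pics/top1.png'),cv2.imread('pics/side1.png')]
E
```

```text
0.1 [ 0.13108346 -0.53364308  0.20442569] [-3.13963213e+00 -1.74502042e-04  2.40811338e-01] 0.09398032603962728
cam [ 0.37251734 -0.0399294   1.16616043]
lane [([0.506, -0.021, 0.005], 0.79, [239, 223]), ([0.644, -0.255, -0.002], 0.6, [316, 178])]
dial [([0.412, 0.154, 0.054], 0.79, [177, 254])]
lane_end [([0.511, 0.177, 0.007], 0.75, [173, 221])]
roller [([0.512, 0.089, 0.048], 0.52, [201, 219])]
canister_mid []
clasp_tab [([0.58, -0.152, 0.104], 0.75, [286, 192])]
tumbler_mid [([0.365, 0.048, 0.044], 0.8, [215, 271]), ([0.511, 0.014, 0.05], 0.55, [227, 219])]
pad [([0.44, 0.303, 0.002], 0.64, [131, 245]), ([0.654, -0.023, 0.002], 0.59, [240, 174])]
bowl [([0.629, 0.311, -0.0], 0.67, [131, 183])]
vase [([0.642, -0.253, -0.004], 0.74, [315, 179]), ([0.382, -0.105, -0.002], 0.7, [268, 265])]
mug [([0.38, -0.104, -0.005], 0.72, [268, 265]), ([0.652, -0.023, 0.003], 0.69, [240, 175])]
dishes [([0.646, -0.256, -0.002], 0.67, [316, 177]), ([0.514, 0.177, 0.01], 0.31, [173, 220])]
candle [([0.641, 0.087, 0.002], 0.94, [204, 179]), ([0.431, -0.429, -0.003], 0.67, [376, 247]), ([0.377, -0.10
[... 349 characters left out ...]
, 0.056], 0.84, [293, 194])]
clasp_tab [([0.581, -0.152, 0.105], 0.68, [272, 173])]
tumbler_mid [([0.511, 0.018, 0.044], 0.8, [265, 228]), ([0.365, 0.05, 0.042], 0.67, [303, 256]), ([0.502, -0.019, 0.0], 0.44, [273, 230])]
pad [([0.44, 0.309, 0.002], 0.78, [233, 324]), ([0.517, 0.178, 0.009], 0.62, [236, 273])]
bowl [([0.631, 0.313, 0.003], 0.88, [176, 292])]
vase [([0.377, -0.103, -0.0], 0.8, [319, 227]), ([0.512, 0.087, 0.05], 0.29, [253, 243]), ([0.64, -0.253, -0.001], 0.28, [271, 172])]
mug [([0.654, -0.018, 0.004], 0.74, [233, 211])]
dishes [([0.643, -0.256, -0.001], 0.58, [271, 171]), ([0.44, 0.311, 0.003], 0.33, [233, 325])]
candle []
flask [([0.431, -0.432, -0.002], 0.7, [342, 163])]
```

```bash
ls pics
```

```text
side1.png
top1.png
```

```bash
python3 - <<'E'
import cv2
a=cv2.imread('pics/top1.png')[130:330,80:400]
b=cv2.imread('pics/side1.png')[130:350,150:390]
cv2.imwrite('pics/t1c.png',cv2.resize(a,None,fx=2.5,fy=2.5,interpolation=2))
cv2.imwrite('pics/s1c.png',cv2.resize(b,None,fx=2.7,fy=2.7,interpolation=2))
E
```

```text
(no output)
```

View pics/t1c.png

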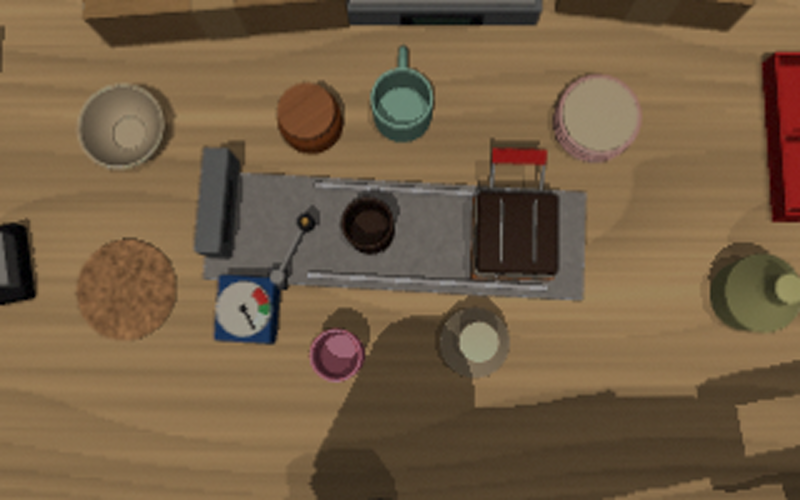

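View pics/s1c.png

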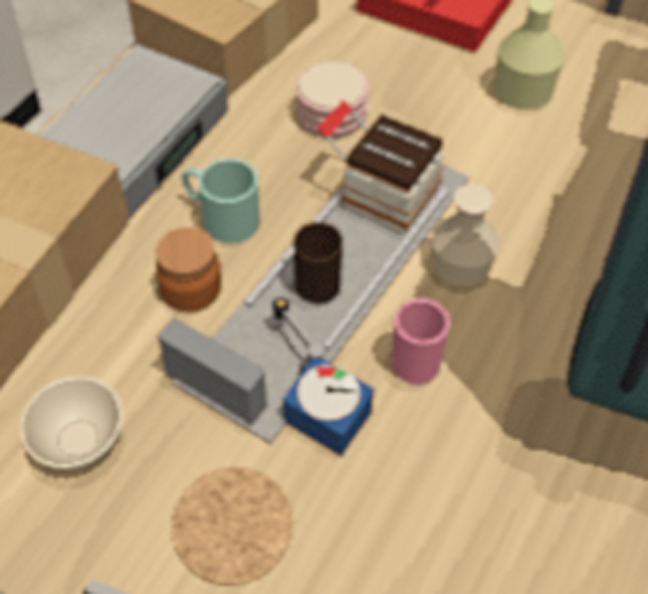

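The dark tumbler stands on the lane at crop pixel (370,222), world about (0.511, 0.016). The pad is at (127,288), the open red clasp at (520,156), and the pink look-alike at (337,355). All of these agree with the network results. First move: go above the tumbler with the jaws across the lane.

Request:
step_arm(
  series=[
    [1,60,-53,0,-8],
    [1,120,-106,0,-17],
    [1,180,-160,0,-26],
    [1,240,-213,0,-35],
    [1,300,-266,0,-44],
    [1,360,-320,0,-53],
    [1,420,-372,0,-62],
    [1,470,-417,0,-69],
    [1,500,-443,0,-73],
    [1,500,-443,0,-73],
    [1,500,-443,0,-73],
    [1,500,-443,0,-73],
    [1,500,-443,0,-73],
    [1,500,-443,0,-73],
  ],
)

```text
time: 3.25
tool_pos: [0.5106, 0.0142, 0.2057]
ee_rot: [3.141, 0.0, 1.513]
wrist_force: [-0.0, -0.2, -0.4]
width: 0.094
```

```bash
cat >> h.py <<'E'
def off(x,y,z=None):
    o=robot.get_obs();p=o['tool_pos'];ps=o['ee_rot'][2];d=np.array([x,y])-p[:2]
    print('tcp',np.round(p,4),'rot',np.round(o['ee_rot'],3),'shift mm',np.round(1e3*np.array([d@[np.cos(ps),np.sin(ps)],d@[np.sin(ps),-np.cos(ps)],0 if z is None else p[2]-z]),1),'F',np.round(o['wrist_force'],1),'w',o['width'],'t',o['time'])
E
python3 - <<'E'
from h import *
from scipy.optimize import least_squares
s=snap('side','side2.png'); t=snap('top')
for q in (s,t):
  for l in ['tumbler_mid','canister_mid','clasp_tab','lane','dial','lane_end','roller']:
    print(l,[(np.round(d['position'],3).tolist(),round(d['p'],2)) for d in models.pinpoint(q,l)[:2]])
off(.511,.016,.05)
E
```

```text
tumbler_mid [([0.512, 0.014, 0.048], 0.88), ([0.367, 0.05, 0.039], 0.64)]
canister_mid [([0.498, -0.15, 0.056], 0.79)]
clasp_tab [([0.581, -0.152, 0.106], 0.42)]
lane [([0.503, -0.018, 0.001], 0.68), ([0.517, 0.175, 0.006], 0.45)]
dial [([0.414, 0.158, 0.052], 0.85)]
lane_end [([0.517, 0.175, 0.007], 0.65)]
roller []
tumbler_mid [([0.365, 0.052, 0.041], 0.48)]
canister_mid []
clasp_tab [([0.581, -0.154, 0.105], 0.77), ([0.506, -0.021, 0.004], 0.35)]
lane [([0.505, -0.02, 0.005], 0.73)]
dial [([0.411, 0.157, 0.056], 0.8), ([0.582, -0.153, 0.102], 0.24)]
lane_end [([0.512, 0.176, 0.01], 0.97)]
roller [([0.512, 0.088, 0.046], 0.49)]
tcp [0.5111 0.0154 0.2054] rot [3.142 0.    1.515] shift mm [ 6.000e-01 -1.000e-01  1.554e+02] F [ 0.3 -0.1  0.7] w 0.0940353788351124 t 4.05
```

Request:
step_arm(
  series=[
    [1,0,0,50,0],
    [1,0,0,100,0],
    [1,0,0,140,0],
    [1,0,0,156,0],
    [1,0,0,156,0],
    [-1,0,0,156,0],
    [-1,0,0,156,0],
    [-1,0,0,156,0],
    [-1,0,0,156,0],
    [-1,0,0,156,0],
    [-1,0,0,156,0],
    [-1,0,0,156,0],
    [-1,0,0,146,0],
    [-1,0,0,100,0],
    [-1,0,0,50,0],
    [-1,0,0,0,0],
    [-1,0,0,0,0],
  ],
)

```text
time: 6.18
tool_pos: [0.5141, 0.0152, 0.2108]
ee_rot: [3.13, 0.0, 1.515]
wrist_force: [0.8, 0.2, -2.0]
width: 0.0561
```

```bash
python3 - <<'E'
from h import *
s=snap('side','side3.png');t=snap('top')
a=s['pixels'][150:350,150:390,::-1]; cv2.imwrite('pics/s3c.png',cv2.resize(a,None,fx=2.5,fy=2.5,interpolation=2))
for q in (s,t):
  for l in ['tumbler_mid','pad']:
    print(l,[(np.round(d['position'],3).tolist(),round(d['p'],2)) for d in models.pinpoint(q,l)[:2]])
off(.440,.307,.053)
E
```

```text
tumbler_mid [([0.516, 0.015, 0.209], 0.69)]
pad [([0.439, 0.31, 0.001], 0.91)]
tumbler_mid [([0.366, 0.048, 0.042], 0.52), ([0.514, 0.18, 0.008], 0.2)]
pad [([0.443, 0.306, -0.001], 0.62)]
tcp [0.51   0.0154 0.2029] rot [-3.137 -0.     1.515] shift mm [287.2 -86.2 149.9] F [-0.6  0.3 -1.5] w 0.056067075848810086 t 6.475
```

View pics/s3c.png

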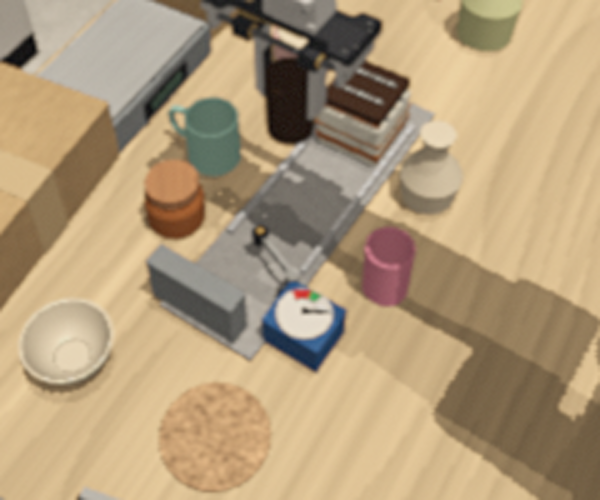

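Request:
step_arm(
  series=[
    [-1,30,-9,0,0],
    [-1,75,-22,0,0],
    [-1,125,-37,0,0],
    [-1,175,-52,0,0],
    [-1,225,-67,0,0],
    [-1,265,-79,0,0],
    [-1,288,-86,0,0],
    [-1,288,-86,0,0],
    [-1,288,-86,0,0],
    [-1,288,-86,0,0],
    [-1,288,-86,40,0],
    [-1,288,-86,80,0],
    [-1,288,-86,115,0],
    [-1,288,-86,135,0],
    [-1,288,-86,145,0],
    [-1,288,-86,150,0],
    [-1,288,-86,150,0],
    [-1,288,-86,150,0],
    [-1,288,-86,150,0],
  ],
)

```text
time: 8.85
tool_pos: [0.4418, 0.308, 0.0563]
ee_rot: [3.14, -0.001, 1.515]
wrist_force: [-0.3, 0.1, -2.1]
width: 0.0564
```

```bash
python3 - <<'E'
from h import *
s=snap('side','side4.png');t=snap('top')
a=s['pixels'][200:384,120:360,::-1]; cv2.imwrite('pics/s4c.png',cv2.resize(a,None,fx=2.5,fy=2.5,interpolation=2))
for q in (s,t):
  for l in ['tumbler_mid','pad']:
    print(l,[(np.round(d['position'],3).tolist(),round(d['p'],2)) for d in models.pinpoint(q,l)[:2]])
for i in range(3): off(.441,.308,.047); snap('side')
E
```

```text
tumbler_mid [([0.439, 0.311, 0.056], 0.79), ([0.366, 0.049, 0.039], 0.48)]
pad [([0.44, 0.31, -0.001], 0.96)]
tumbler_mid [([0.441, 0.31, 0.057], 0.82), ([0.367, 0.051, 0.045], 0.69)]
pad [([0.441, 0.305, 0.002], 0.71), ([0.513, 0.179, 0.009], 0.7)]
tcp [0.4413 0.3077 0.0555] rot [3.141 0.    1.515] shift mm [ 0.3 -0.3  8.5] F [ 0.5 -0.4 -0.9] w 0.056263893821007605 t 9.15
tcp [0.4413 0.3077 0.0555] rot [3.142 0.    1.515] shift mm [ 0.3 -0.3  8.5] F [-0.5  0.3 -1.5] w 0.056307729213027916 t 9.2
tcp [0.4413 0.3077 0.0554] rot [-3.142  0.     1.515] shift mm [ 0.3 -0.3  8.4] F [ 0.1 -0.1  0.6] w 0.05627377003482017 t 9.25
```

View pics/s4c.png

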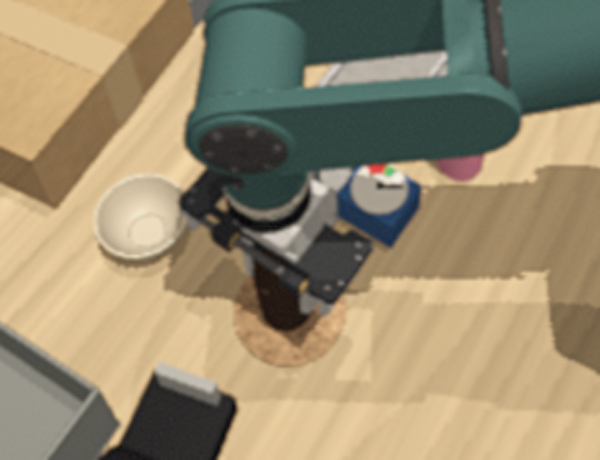

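The tumbler is about 8 mm above the middle of the pad, with its foot at crop (288,315). Next: lower it, release and rise.

Request:
step_arm(
  series=[
    [-1,0,0,4,0],
    [-1,0,0,7,0],
    [-1,0,0,8,0],
    [-1,0,0,8,0],
    [0.4,0,0,8,0],
    [0.7,0,0,8,0],
    [1,0,0,8,0],
    [1,0,0,8,0],
    [1,0,0,8,0],
    [1,0,0,-10,0],
    [1,0,0,-60,0],
    [1,0,0,-110,0],
    [1,0,0,-145,0],
    [1,0,0,-145,0],
    [1,0,0,-145,0],
  ],
)

```text
time: 11.18
tool_pos: [0.441, 0.3075, 0.2]
ee_rot: [-3.141, 0.0, 1.515]
wrist_force: [0.2, -0.4, -0.3]
width: 0.0938
```

```bash
python3 - <<'E'
from h import *
s=snap('side');t=snap('top')
for q in (s,t):
  for l in ['tumbler_mid','pad','canister_mid','clasp_tab']:
    print(l,[(np.round(d['position'],3).tolist(),round(d['p'],2)) for d in models.pinpoint(q,l)[:2]])
off(.587,-.152,.06)
E
```

```text
tumbler_mid [([0.439, 0.308, 0.045], 0.87), ([0.366, 0.05, 0.041], 0.57)]
pad []
canister_mid [([0.498, -0.148, 0.055], 0.45)]
clasp_tab [([0.434, -0.432, -0.004], 0.16)]
tumbler_mid [([0.365, 0.053, 0.043], 0.87), ([0.442, 0.303, 0.046], 0.8)]
pad [([0.439, 0.306, -0.002], 0.89), ([0.653, -0.024, 0.0], 0.43)]
canister_mid []
clasp_tab [([0.582, -0.154, 0.101], 0.62), ([0.641, 0.088, -0.001], 0.36)]
tcp [0.4412 0.3076 0.2001] rot [-3.141  0.     1.515] shift mm [-450.7  171.2  140.1] F [-0.3  0.4 -0.5] w 0.0940858936688094 t 11.675
```

Request:
step_arm(
  series=[
    [-1,-40,15,0,0],
    [-1,-90,34,0,0],
    [-1,-145,55,0,0],
    [-1,-200,76,0,0],
    [-1,-255,97,0,0],
    [-1,-310,118,0,0],
    [-1,-365,139,0,0],
    [-1,-415,158,0,0],
    [-1,-452,172,0,0],
    [-1,-452,172,0,0],
    [-1,-452,172,0,0],
    [-1,-452,172,40,0],
    [-1,-452,172,70,0],
    [-1,-452,172,70,0],
  ],
)

```text
time: 13.42
tool_pos: [0.5858, -0.151, 0.1277]
ee_rot: [-3.136, -0.002, 1.517]
wrist_force: [-0.8, 0.5, -0.2]
width: 0.0002
```

```bash
python3 - <<'E'
from h import *
s=snap('side');t=snap('top')
a=s['pixels'][100:260,200:360,::-1]; b=t['pixels'][120:280,200:360,::-1]
cv2.imwrite('pics/5c.png',cv2.resize(np.hstack([a,b]),None,fx=2.5,fy=2.5,interpolation=2))
for q in (s,t):
  for l in ['canister_mid','clasp_tab']:
    print(l,[(np.round(d['position'],3).tolist(),round(d['p'],2)) for d in models.pinpoint(q,l)[:2]])
off(.588,-.1535,.05)
E
```

```text
canister_mid [([0.497, -0.149, 0.056], 0.9)]
clasp_tab [([0.64, 0.085, 0.001], 0.61), ([0.582, -0.15, 0.105], 0.47)]
canister_mid [([0.442, 0.305, 0.048], 0.22)]
clasp_tab [([0.583, -0.155, 0.102], 0.55)]
tcp [ 0.5888 -0.1533  0.1327] rot [3.138e+00 1.000e-03 1.515e+00] shift mm [-0.2 -0.8 82.7] F [-0.3 -0.2  0.6] w 0.0007151675687524766 t 13.725
```

View pics/5c.png

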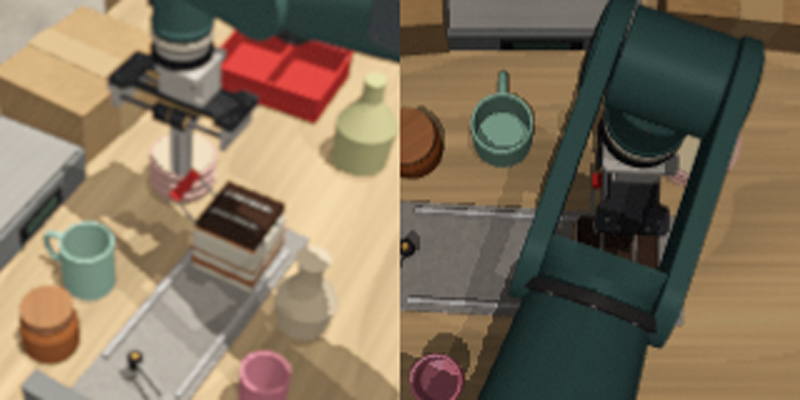

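Closed fingers are right above the red tab (left crop 183,180). Press down.

Request:
step_arm(
  series=[
    [-1,0,0,20,0],
    [-1,0,0,28,0],
    [-1,0,0,36,0],
    [-1,0,0,44,0],
    [-1,0,0,52,0],
    [-1,0,0,60,0],
    [-1,0,0,68,0],
    [-1,0,0,76,0],
    [-1,0,0,84,0],
    [-1,0,0,88,0],
    [-1,0,0,88,0],
    [-1,0,0,88,0],
  ],
)

```text
time: 15.22
tool_pos: [0.588, -0.1533, 0.0428]
ee_rot: [3.141, 0.0, 1.515]
wrist_force: [-1.2, 0.9, -0.3]
width: 0.0002
```

```bash
python3 - <<'E'
from h import *
s=snap('side')
a=s['pixels'][100:260,200:360,::-1]
cv2.imwrite('pics/6c.png',cv2.resize(a,None,fx=3,fy=3,interpolation=2))
for q in (s,):
  for l in ['canister_mid','clasp_tab']:
    print(l,[(np.round(d['position'],3).tolist(),round(d['p'],2)) for d in models.pinpoint(q,l)[:2]])
off(.588,-.1535,.05)
E
```

```text
canister_mid [([0.491, -0.147, 0.056], 0.75)]
clasp_tab []
tcp [ 0.5881 -0.1534  0.043 ] rot [3.141 0.    1.515] shift mm [-0.1 -0.1 -7. ] F [0.3 0.1 0.5] w 0.00016189543402573826 t 15.375
```

View pics/6c.png

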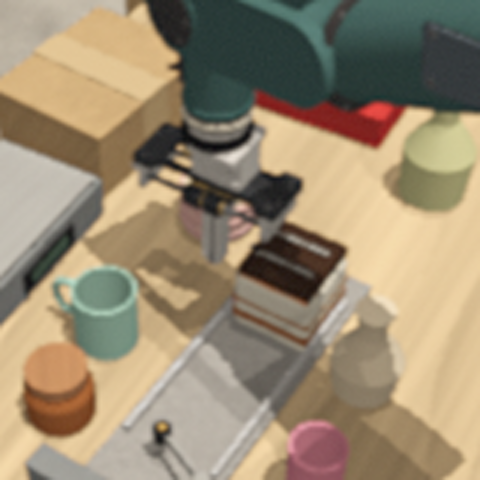

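The tab no longer stands out beside the canister and the wrist force is about 0, so it snapped. Next: rise and move behind the canister with the jaws half open.

Request:
step_arm(
  series=[
    [-1,0,0,-40,0],
    [-1,0,0,-90,0],
    [-1,0,0,-125,0],
    [-1,0,0,-125,0],
    [0,-30,-34,-125,0],
    [0,-60,-68,-125,0],
    [0,-80,-90,-125,0],
    [0,-80,-90,-125,0],
    [0,-80,-90,-125,0],
    [0,-80,-90,-125,0],
  ],
)

```text
time: 16.62
tool_pos: [0.4941, -0.2273, 0.1669]
ee_rot: [-3.141, -0.001, 1.516]
wrist_force: [0.2, -0.3, -0.2]
width: 0.0469
```

```bash
python3 - <<'E'
from h import *
s=snap('side');t=snap('top')
a=s['pixels'][120:240,220:340,::-1]; b=t['pixels'][140:260,230:350,::-1]
cv2.imwrite('pics/7c.png',cv2.resize(np.hstack([a,b]),None,fx=3.3,fy=3.3,interpolation=2))
for q in (s,t):
  for l in ['canister_mid','clasp_tab','lane']:
    print(l,[(np.round(d['position'],3).tolist(),round(d['p'],2)) for d in models.pinpoint(q,l)[:2]])
off(.494,-.228,.035)
E
```

```text
canister_mid [([0.493, -0.148, 0.057], 0.57)]
clasp_tab []
lane [([0.505, -0.02, 0.004], 0.98), ([0.414, 0.158, 0.055], 0.61)]
canister_mid []
clasp_tab []
lane [([0.505, -0.021, 0.005], 0.89)]
tcp [ 0.4936 -0.2279  0.1675] rot [3.142 0.    1.515] shift mm [ -0.    0.4 132.5] F [-0.3  0.2 -0.3] w 0.04713775854111266 t 17.025
```

View pics/7c.png

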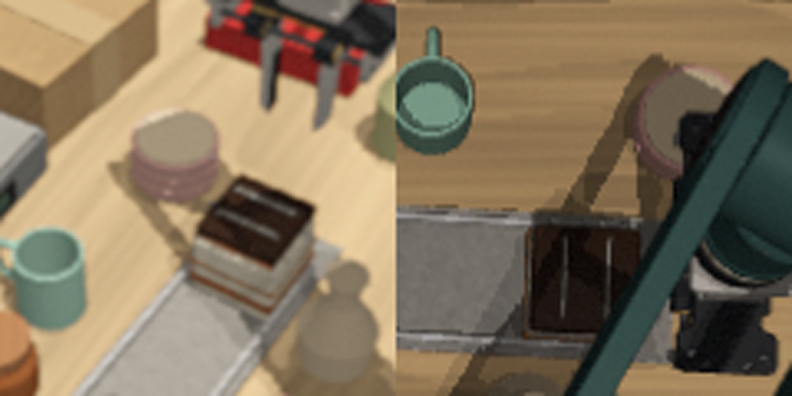

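The clasp is shut: nothing shows beyond the canister on its +x side (right crop, lid 525–640 × 225–335). Next: lower behind it and push most of the way.

Request:
step_arm(
  series=[
    [0,0,0,50,0],
    [0,0,0,100,0],
    [0,0,0,132,0],
    [0,0,0,132,0],
    [0,10,0,132,0],
    [0,20,0,132,0],
    [0,30,0,132,0],
    [0,42,0,132,0],
    [0,54,0,132,0],
    [0,66,0,132,0],
    [0,78,0,132,0],
    [0,90,0,132,0],
    [0,102,0,132,0],
    [0,114,0,132,0],
    [0,126,0,132,0],
    [0,138,0,132,0],
    [0,150,0,132,0],
    [0,162,0,132,0],
    [0,170,0,132,0],
    [0,175,0,132,0],
  ],
)

```text
time: 19.52
tool_pos: [0.5047, -0.0547, 0.0378]
ee_rot: [3.137, 0.005, 1.515]
wrist_force: [0.1, -6.0, 3.5]
width: 0.0469
```

```bash
cat > look.py <<'E'
from h import *
import sys
s=snap('side');t=snap('top')
d=np.array([.413,.157,.054])
def crop(q,c,r):
    x,y=proj(q,c).astype(int); return q['pixels'][y-r:y+r,x-r:x+r,::-1]
n=sys.argv[1]
A=[cv2.resize(crop(q,[.46,.11,.05],45),(400,400),interpolation=2) for q in (s,t)]
cv2.imwrite('pics/'+n,np.hstack(A))
for q in (s,t):
  for l in ['canister_mid','roller','dial']:
    print(l,[(np.round(d['position'],3).tolist(),round(d['p'],2)) for d in models.pinpoint(q,l)[:2]])
off(.505+.015*.0558,-.020+.015)
E
python3 look.py 8c.png
```

```text
canister_mid [([0.5, 0.003, 0.057], 0.81)]
roller [([0.512, 0.088, 0.051], 0.43)]
dial [([0.415, 0.157, 0.052], 0.72), ([0.63, 0.315, 0.004], 0.62)]
canister_mid []
roller [([0.51, 0.09, 0.044], 0.49)]
dial [([0.412, 0.155, 0.057], 0.75), ([0.655, -0.023, 0.003], 0.31)]
tcp [ 0.5039 -0.0539  0.0361] rot [3.140e+00 1.000e-03 1.515e+00] shift mm [48.9 -0.7  0. ] F [ 0.7 -5.1  2.2] w 0.046794092248001 t 19.925
```

View pics/8c.png

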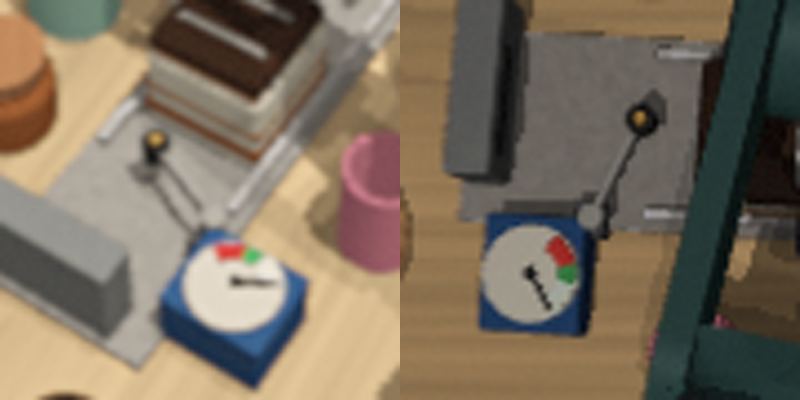

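The canister is square on the lane about 32 mm short of the roller, and the dial needle is at rest. Next, read the needle by code.

Request:
step_arm(
  series=[
    [0,8,0,0,0],
    [0,16,0,0,0],
    [0,24,0,0,0],
    [0,30,0,0,0],
    [0,34,0,0,0],
    [0,37,0,0,0],
    [0,39,0,0,0],
    [0,39,0,0,0],
  ],
)

```text
time: 20.92
tool_pos: [0.5059, -0.0156, 0.0361]
ee_rot: [3.14, 0.002, 1.514]
wrist_force: [0.2, -7.4, 5.1]
width: 0.0468
```

```bash
cat > needle.py <<'E'
from h import *
def needle(q,tag):
    # rectify dial plane, 0.25 mm/px; right=-y, down=-x (as top view)
    N=320; g=(np.arange(N)-N/2)*.25e-3; z=.053
    m=np.array([[proj(q,[.413-v,.1565-u,z]) for u in g] for v in g],np.float32)
    im=cv2.remap(np.ascontiguousarray(q['pixels']),m,None,cv2.INTER_CUBIC); hsv=cv2.cvtColor(im,cv2.COLOR_RGB2HSV)
    H,S,V=[hsv[...,i].astype(int) for i in range(3)]
    yy,xx=np.mgrid[:N,:N]
    W=((S<70)&(V>110)).astype(np.uint8); n,l,st,ce=cv2.connectedComponentsWithStats(W)
    k=l[N//2-60:N//2+60,N//2-60:N//2+60]; k=np.bincount(k[k>0]).argmax()
    (cx,cy),r=cv2.minEnclosingCircle(np.argwhere(l==k)[:,::-1].astype(np.float32))
    in_=np.hypot(xx-cx,yy-cy)<.8*r
    def ang(M,r0=.15): 
        M=M&(np.hypot(xx-cx,yy-cy)>r0*r)&(np.hypot(xx-cx,yy-cy)<.95*r)
        a=np.degrees(np.arctan2((yy-cy)[M],(xx-cx)[M])); 
        return M.sum(),np.round(np.percentile(a,[5,50,95])) if M.sum() else None
    print(tag,'c',round(cx),round(cy),'r mm',r*.25,'needle',ang((V<90)&(S<110)&in_),'green',ang((H>45)&(H<90)&(S>90)),'red',ang(((H<8)|(H>172))&(S>130)))
    return im
if __name__=='__main__':
    import sys
    ims=[needle(snap(c),c) for c in('top','side')]
    cv2.imwrite('pics/'+sys.argv[1],cv2.cvtColor(np.hstack(ims),cv2.COLOR_RGB2BGR))
    off(.505+.015*.0558,-.020+.015)
E
python3 needle.py n1.png
```

```text
top c 157 147 r mm 31.91550064086914 needle (np.int64(1305), array([17., 30., 39.])) green (np.int64(1495), array([-8.,  1., 11.])) red (np.int64(3056), array([-53., -35., -16.]))
side c 160 141 r mm 53.26587677001953 needle (np.int64(517), array([-140.,  -63.,  174.])) green (np.int64(813), array([ 1.,  7., 14.])) red (np.int64(1998), array([-39., -24., -10.]))
tcp [ 0.5059 -0.0156  0.0361] rot [3.140e+00 2.000e-03 1.514e+00] shift mm [10.6 -0.6  0. ] F [ 0.6 -6.2  3.5] w 0.046874341769949264 t 21.025
```

View pics/n1.png

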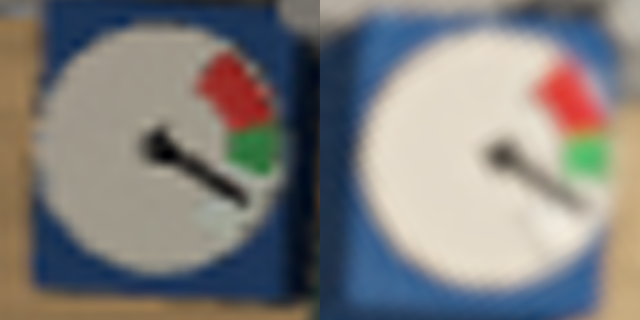

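The needle is at about 31°, in the white, and the green runs from about +13° to −13°. It takes about 4.6 mm more to click and about 8 mm to reach mid-green, so I push 7 mm slowly.

Request:
step_arm(
  series=[
    [0,2,0,0,0],
    [0,4,0,0,0],
    [0,5,0,0,0],
    [0,6,0,0,0],
    [0,7,0,0,0],
    [0,7,0,0,0],
    [0,7,0,0,0],
  ],
)

```text
time: 21.9
tool_pos: [0.5062, -0.0089, 0.0361]
ee_rot: [3.14, 0.003, 1.514]
wrist_force: [-0.1, -7.6, 3.8]
width: 0.0471
```

```bash
python3 needle.py n2.png
```

```text
top c 157 147 r mm 31.914953231811523 needle (np.int64(1343), array([-4.,  8., 19.])) green (np.int64(1356), array([-9., -0., 11.])) red (np.int64(3062), array([-53., -35., -16.]))
side c 160 142 r mm 53.327239990234375 needle (np.int64(524), array([-140.,  -64.,  174.])) green (np.int64(727), array([ 1.,  6., 12.])) red (np.int64(1986), array([-39., -24., -10.]))
tcp [ 0.5063 -0.0089  0.0361] rot [3.140e+00 3.000e-03 1.514e+00] shift mm [ 3.9 -0.6  0. ] F [-0.2 -7.7  4.2] w 0.046878642764512944 t 22.0
```

Needle just inside the green. Push 1.5 mm more for margin, then back off and rise.

Request:
step_arm(
  series=[
    [0,1,0,0,0],
    [0,1.5,0,0,0],
    [0,1.5,0,0,0],
    [0,0,0,0,0],
    [0,-4,0,0,0],
    [0,-15,0,0,0],
    [0,-40,0,0,0],
    [0,-50,0,0,0],
    [0,-50,0,-40,0],
    [0,-50,0,-100,0],
    [0,-90,0,-160,0],
    [0,-150,0,-170,0],
    [0,-210,0,-170,0],
    [0,-210,0,-170,0],
    [0,-210,0,-170,0],
  ],
)

```text
time: 23.88
tool_pos: [0.4938, -0.2167, 0.2048]
ee_rot: [-3.141, -0.002, 1.514]
wrist_force: [-0.7, 0.3, -0.2]
width: 0.047
```

```bash
python3 needle.py n3.png; python3 - <<'E'
from h import *
s=snap('side');t=snap('top')
a=s['pixels'][130:350,140:360,::-1]; b=t['pixels'][130:330,90:310,::-1]
cv2.imwrite('pics/f.png',np.hstack([cv2.resize(a,(400,400),interpolation=2),cv2.resize(b,(400,364),interpolation=2)[:400] if 0 else cv2.copyMakeBorder(cv2.resize(b,(400,364),interpolation=2),0,36,0,0,0)]))
for q in (s,t):
  for l in ['canister_mid','clasp_tab','tumbler_mid','mug','candle','bowl','dishes','vase']:
    print(l,[(np.round(d['position'],3).tolist(),round(d['p'],2)) for d in models.pinpoint(q,l)[:2]])
E
```

```text
top c 153 148 r mm 33.13844299316406 needle (np.int64(1010), array([-6.,  3., 15.])) green (np.int64(1309), array([-9., -0., 11.])) red (np.int64(3048), array([-52., -34., -16.]))
side c 160 141 r mm 53.14498519897461 needle (np.int64(543), array([-140.,  -64.,  173.])) green (np.int64(680), array([ 1.,  7., 13.])) red (np.int64(1983), array([-39., -24., -10.]))
tcp [ 0.4941 -0.2157  0.2051] rot [-3.141e+00 -1.000e-03  1.516e+00] shift mm [211.    0.3   0. ] F [ 0.1 -1.  -0.2] w 0.04712569711629895 t 23.975
canister_mid []
clasp_tab [([0.504, -0.022, 0.0], 0.54)]
tumbler_mid [([0.364, 0.051, 0.042], 0.94), ([0.444, 0.309, 0.043], 0.71)]
mug [([0.651, -0.019, 0.004], 0.64)]
candle [([0.638, 0.088, -0.002], 0.87)]
bowl [([0.628, 0.311, 0.003], 0.79), ([0.651, -0.018, 0.001], 0.29)]
dishes [([0.642, -0.254, -0.002], 0.92)]
vase [([0.376, -0.103, 0.0], 0.81), ([0.516, 0.175, 0.006], 0.52)]
canister_mid []
clasp_tab []
tumbler_mid [([0.444, 0.306, 0.046], 0.76), ([0.362, 0.05, 0.044], 0.72)]
mug [([0.649, -0.023, 0.002], 0.61)]
candle [([0.64, 0.087, 0.0], 0.82)]
bowl [([0.63, 0.311, -0.002], 0.73)]
dishes [([0.643, -0.255, -0.004], 0.69)]
vase []
```

View pics/f.png

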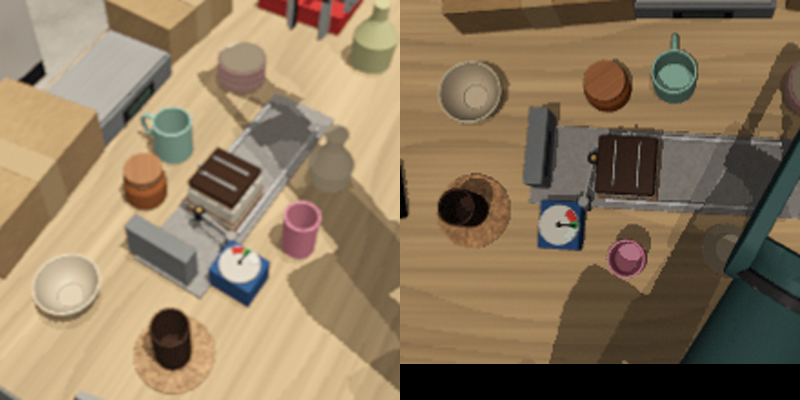

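View pics/n3.png

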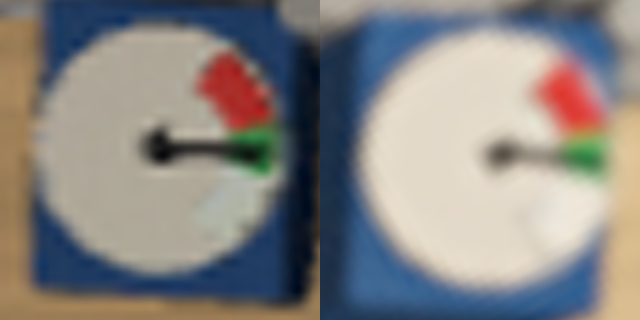

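The needle is in mid-green, the tumbler stands upright on the pad, nothing sticks out at the clasp side and the other ware has not moved. I'm handing in the job.

```bash
python3 -c "
from bench import robot
print(robot.close_job())"
```

```text
the job is handed in; nothing more can be done
None
```

The job is done in the order asked and handed in at about 24 s, well inside the 72 s limit.

- **Tumbler:** it stands upright on the cork pad. The networks put it within about 4 mm of the pad's centre, where about 32 mm is allowed.
- **Clasp:** I pressed it to a tip height of 43 mm, which is past the snap point. Afterwards the wrist force was near zero and nothing stuck out on the clasp side in either picture. The shut tab itself is hidden from both cameras, so I infer that it is shut.
- **Canister and switch:** I pushed the canister in stages, and it now stands holding the lever with the arm clear. In the final picture from each camera the needle was at about +2°, with green running from about +13° to −13°. No reading showed it near the red.
- **Other ware:** the bowl, mug, candle, dishes and vase, and the pink look-alike, were found where they stood before, within about 4 mm. I did not re-measure the flask; it looked in place in the last side picture, and the arm went nowhere near it.

**Failed checks:**
- My needle reading by code failed on the side picture, so I judged that one by eye.
- The canister and the clasp tab were not found by the networks in the last pictures; the one low-confidence clasp report was actually the lane's origin.

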